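Release a wooden ball into the cup with a spring-loaded slide

TASK

Two identical tabletop ball dispensers stand on the classroom table; only one has a cup standing under it. Pull that dispenser's spring-loaded slide straight out by its upright tab, all the way to its stop, and keep it there for a second so that the ball drops into the cup; then let the slide go back fully home. Leave the other dispenser's slide shut and the cup standing upright.

Things in the scene. Friction and masses are not known exactly. Their poses are not given: they have to be found in the camera images.
- slide (a joint): Slide of the dispenser with the cup under it, pull-out in m: 0 = home (shut), 0.050 = hard stop. A spring pulls it home with 2.4 N when shut, 5.4 N at the stop, so it returns by itself when let go. It moves level along -x of point slide_tab. The ball drops only in about the last 15 mm of the stroke.
- slide_tab (a point): Centre of that slide's upright dark wooden pull tab: 22 (x) x 18 (y) x 45 mm tall, centre at z = 0.139, on the end of a flat bar 6 mm thick with free air below. Site x points level from tab to dispenser (yaw up to 0.3 rad; pull along -x), z up. The fixed plywood stand's deck (top z = 0.125) begins 93 mm, its clear tube (37 mm wide, to z = 0.190) has its axis 120 mm, along +x of the tab when shut.
- ball_center (a point): Centre of the plain wooden ball, 24 mm across, in the clear tube of that dispenser, lying on the slide.
- cup: White plastic cup, mouth 70 mm across, 80 mm tall, wall 3 mm, loose, standing on the foot of that dispenser below its tube; origin at the centre of its underside, z up.
- other_slide (a joint): Pull-out of the slide of the other, identical dispenser, which has a ball in its tube but no cup under it, in m: 0 = home, 0.050 = stop. To be left at home.
Mind the look-alikes: they are no part of the job. Leave any purple look-alike of the cup alone.

How it is judged:
By the outcome, as a careful person would: the job done as asked, in the order asked, and still so for the second after the job is handed in, with the robot touching nothing.
It also fails if it takes over 32 s, if anything falls off the work surface, if the arm or the gripper's body presses on something with over 40 N, if the wrist force passes 120 N, or if a joint passes its speed limit or range.

ROBOT

A 6-joint arm with a two-finger parallel gripper is mounted at the origin on the work surface. World frame = base frame: x ahead of the robot, y to its left, z up, the work surface at z = 0. Lengths are in mm, angles in degrees, forces in N, time in s.
With the tool pointing down it reaches from about 300 to 850 mm from the base axis. Payload 4.2 kg.
Tool frame: the origin (TCP) lies on the centre line of the jaws, within the pads' length; the fingertips stand 8 mm ahead of it and the grasp point (between the pads) lies 11 mm behind it; z points along the fingers, y is the line along which they close (so a half turn about z gives the same grasp; the last joint's range is limited). The gripper opens to 91 mm and grips with 3 to 60 N. Pads are 32 mm wide; open, the fingers measure 118 mm over their backs; the gripper's body (76 mm by 178 mm) begins 60 mm behind the grasp point.
Start: joints at [-75.401, 18.312, 89.639, -0, 72.044, -1.146], TCP at [156.031, -553.441, 221.976] pointing down, gripper open.
Joint ranges: [-177.97, 177.97], [-48.28, 115.42], [12.27, 149.76], [-77.06, 257.06], [2.81, 150.46], [-146.56, 146.56]. Speed limits (degrees/s): [147.25, 147.25, 180, 180, 180, 180].

INTERFACE

Orientations are given as [roll, pitch, yaw] about the fixed x, y, z axes, in that order (R = Rz(yaw) Ry(pitch) Rx(roll)).
In Python, from workcell import telemetry, eyes, ticket gives the robot as it stands. The module is installed in compiled form; this text tells all that it offers.
- The arm moves only by the shell command python3 -m crank 'ROWS' [OPENING] [FORCE]. ROWS is JSON, a list of rows, each an object of numbers: "dx", "dy", "dz": the shift along the world's x, y, z normalised to -1 to 1, where 1 is 80 cm; "yaw": the turn about the world's z normalised to -1 to 1, where 1 is 5 degrees. A call has 1 to 10 rows; each row shifts and turns the commanded pose from where the row before left it; what a row does not reach is not made up. A row lasts 1/8 s, in which the tool goes at most 62.5 mm and 10.7 degrees, less where a joint would pass 70% of its speed; a pose out of reach is approached as far as the arm can. A call with a number of a shift or a turn outside -1 to 1 is refused whole. A call with a gripper value outside its range is refused whole. OPENING is the opening, from 0 (shut) to 1 (fully open), set as the call begins (- or left out, the last holds). The fingers move at their own pace and stop on an object; FORCE is the grip in N (left out, the last holds). Time passes only in rows, so rows that do not move let the fingers close. It gives the time, the measured TCP pose, the force, the opening and the grip force at its end, in the units of the state.
- telemetry.state(): the state, without advancing time (a new reading comes with each control period).
- eyes.grab_frame(name): name is "side" or "top"; returns the picture (480x640x3 uint8, red, green, blue); there is no depth.
- eyes.calibration(name): a dict with "camera_matrix" (3x3 intrinsics, pixels), "world_from_camera" (4x4, takes a point from camera to world coordinates). Camera axes: x right, y down, z forward; pixel columns grow to the right and rows downward; lengths in mm; the calibration is good to about 2 mm. A picture is of the moment at which its call begins. calibration takes no time and is no camera call.
- ticket.job_done(): hands the job in; it is judged then, once.
The state is a dict: "time_s": time; "qpos": joint angles; "qvel": joint speeds; "effort": joint torques, N m; "ee_pos": TCP position; "ee_rot": TCP orientation; "force": force on the tool from outside, world axes, zero at the start; "torque": the same for the moment, N m; "gripper_width": finger opening in mm; "gripper_force": force on a finger pad.
Only numpy, scipy, OpenCV 4.12 (cv2) and the standard library are available. Lean on these libraries where they do the work, as an engineer would, in place of code of your own. Each camera call takes 0.05 s, during which the arm holds its last target. There are 200 camera calls.

## Working session

There is one attempt and no reset: what is moved stays moved. The work goes in short steps, Python scripts to look and compute and a shell command to move; the robot and the scene stay as the last step left them, time stands still between calls to the robot, and variables do not carry over. Pictures are saved under pics/ and viewed, at most 10 in all, crops included, and the job is handed in when it is done.

```bash
mkdir -p pics
python3 - <<'E'
from workcell import telemetry, eyes
import cv2
for n in("top","side"):
    cv2.imwrite(f"pics/{n}0.png",eyes.grab_frame(n)[:,:,::-1])
    c=eyes.calibration(n);print(c["camera_matrix"],c["world_from_camera"])
print(telemetry.state())
E
```

```text
[[455.54235658   0.         322.4807777 ]
 [  0.         455.54235658 245.02003694]
 [  0.           0.           1.        ]] [[-1.17846041e-02 -9.99023288e-01  4.25862948e-02  6.24104396e+02]
 [-9.99216203e-01  1.01559298e-02 -3.82601252e-02 -2.82220073e+00]
 [ 3.77902527e-02 -4.30037962e-02 -9.98359940e-01  7.70092005e+02]
 [ 0.00000000e+00  0.00000000e+00  0.00000000e+00  1.00000000e+00]]
[[604.78643348   0.         320.5147305 ]
 [  0.         604.78643348 236.18733537]
 [  0.           0.           1.        ]] [[ 9.00691875e-01 -2.98593072e-01  3.15588852e-01  3.60096596e+02]
 [-4.34439648e-01 -6.25755571e-01  6.47836521e-01 -5.85097478e+02]
 [ 4.04198509e-03 -7.20605401e-01 -6.93333628e-01  7.13229364e+02]
 [ 0.00000000e+00  0.00000000e+00  0.00000000e+00  1.00000000e+00]]
{'time_s': 0.1, 'qpos': array([-7.53999997e+01,  1.83479624e+01,  8.96984284e+01, -2.85773599e-04,
        7.20444824e+01, -1.14509498e+00]), 'qvel': array([ 0.06695624, -0.03200925, -0.16877502, -0.05504508, -0.06114102,
        0.06694333]), 'effort': array([ 1.63781657e-03, -4.13332129e+01, -2.32508218e+01,  7.27778021e-02,
        4.21504292e-02, -7.93637241e-05]), 'ee_pos': array([ 155.92859897, -553.00290134,  221.211198  ]), 'ee_rot': array([-1.79909139e+02, -1.54438055e-03,  1.57451824e+01]), 'force': array([ 0.27080447, -0.37425497, -0.40509146]), 'torque': array([-0.02721212, -0.03080439,  0.01687496]), 'gripper_force': 0.0, 'gripper_width': 91.53394764841002}
```

View pics/top0.png

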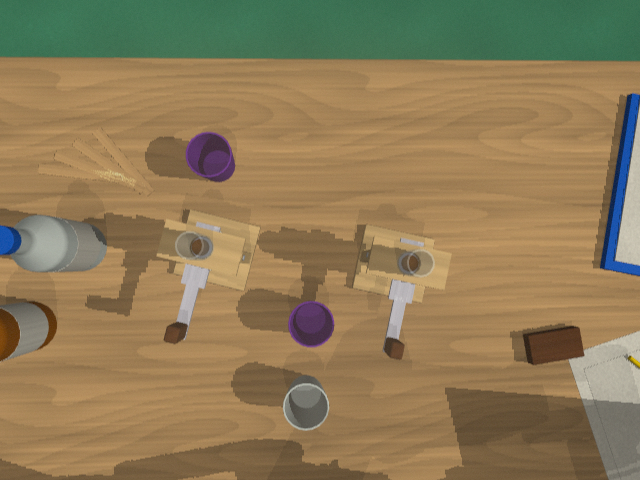

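View pics/side0.png

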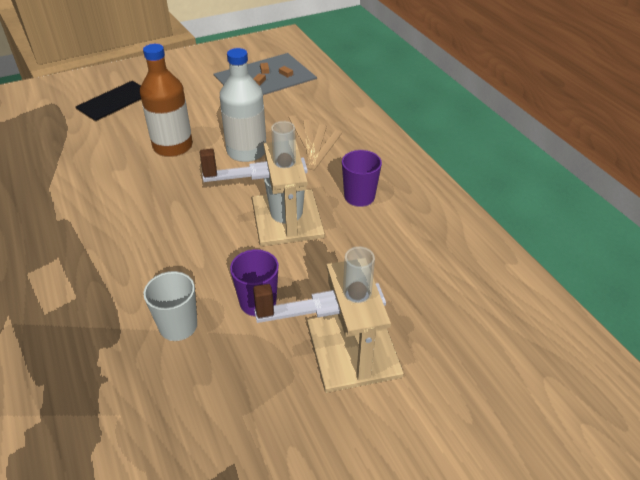

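Far dispenser (+y; left in the top view) has a white cup under it (side ≈(285,205)). The near one has none. The target tab is at top ≈(176,333) and side ≈(208,163). I'll enlarge both.

Run:
```python
import cv2,numpy as np
t=cv2.imread("pics/top0.png")[200:360,140:270]
s=cv2.imread("pics/side0.png")[110:250,190:330]
t=cv2.resize(t,(390,480),interpolation=2);s=cv2.resize(s,(400,400),interpolation=2)
s=cv2.copyMakeBorder(s,0,80,0,0,0);cv2.imwrite("pics/c1.png",np.hstack([t,s]))
```

```text
(no output)
```

View pics/c1.png

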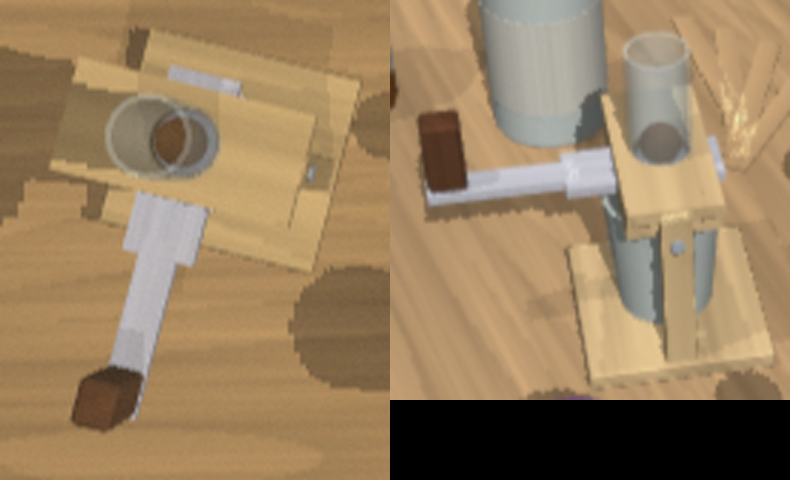

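```bash
cat > h.py <<'E'
import numpy as np
from workcell import eyes
def ray(n,u,v,z):
    c=eyes.calibration(n);T=c["world_from_camera"]
    d=T[:3,:3]@np.linalg.solve(c["camera_matrix"],[u,v,1]);o=T[:3,3]
    return (o+d*(z-o[2])/d[2]).round(1)
E
python3 - <<'E'
from h import *
T=lambda x,y,z:ray("top",140+x/3,200+y/3,z)
S=lambda x,y,z:ray("side",190+(x-390)*.35,110+y*.35,z)
q=[(86,372),(124,380),(112,430),(73,421)]
P=[T(*p,161.5) for p in q];print(P,np.mean(P,0))
print("tube top",T(148,137,190),"base",T(185,142,126))
print("side tabtop",S(439,116,161.5),"tube top",S(657,50,190))
f=[T(*p,6) for p in((150,30),(358,85),(310,270))];print(f)
for a,b in((0,1),(1,2)):
  d=f[b]-f[a];print(np.degrees(np.arctan2(d[1],d[0])))
d=P[0]-P[3]+P[1]-P[2];print(np.degrees(np.arctan2(d[1],d[0])))
E
```

```text
[array([548.4, 177. , 161.5]), array([544.7, 160.5, 161.5]), array([523.1, 165.7, 161.5]), array([527.3, 182.5, 161.5])] [535.875 171.425 161.5  ]
tube top [649.7 143.  190. ] base [650.1 142.  126. ]
side tabtop [536.2 176.9 161.5] tube top [651.4 144.8 190. ]
[array([717.4, 188.2,   6. ]), array([685.7,  73.3,   6. ]), array([583.2, 100.4,   6. ])]
-105.42375921536966
165.1904218922945
-14.067811387328922
```

The target tab is at about (535.5, 173.5), with yaw ≈ -14.6°. Pictures so far show the tab top centre at top px (173,334) and side px (207,151). I'll go above it with the jaws closing across the tab.

```bash
python3 -m crank '[{"dz":0.04},{"dx":0.0264,"dy":0.0505,"yaw":-0.34},{"dx":0.0264,"dy":0.0505,"yaw":-0.34},{"dx":0.0264,"dy":0.0505,"yaw":-0.34},{"dx":0.0264,"dy":0.0505,"yaw":-0.34},{"dx":0.0264,"dy":0.0505,"yaw":-0.34},{"dx":0.0264,"dy":0.0505,"yaw":-0.34},{"dx":0.0264,"dy":0.0505,"yaw":-0.34},{"dx":0.0264,"dy":0.0505,"yaw":-0.34},{"dx":0.0264,"dy":0.0505,"yaw":-0.34}]' 1 40
python3 -m crank '[{"dx":0.0264,"dy":0.0505,"yaw":-0.34},{"dx":0.0264,"dy":0.0505,"yaw":-0.34},{"dx":0.0264,"dy":0.0505,"yaw":-0.34},{"dx":0.0264,"dy":0.0505,"yaw":-0.34},{"dx":0.0264,"dy":0.0505,"yaw":-0.34},{"dx":0.0264,"dy":0.0505,"yaw":-0.34},{"dx":0.0264,"dy":0.0505,"yaw":-0.34},{"dx":0.0264,"dy":0.0505,"yaw":-0.34},{"dx":0.0264,"dy":0.0505,"yaw":-0.34},{}]'
```

```text
validation failed for argument at $[0]...
validation failed for argument at $[0]...
```

```bash
python3 -m crank '[{"dx":0,"dy":0,"dz":0.04,"yaw":0},{"dx":0.0264,"dy":0.0505,"dz":0,"yaw":-0.34},{"dx":0.0264,"dy":0.0505,"dz":0,"yaw":-0.34},{"dx":0.0264,"dy":0.0505,"dz":0,"yaw":-0.34},{"dx":0.0264,"dy":0.0505,"dz":0,"yaw":-0.34},{"dx":0.0264,"dy":0.0505,"dz":0,"yaw":-0.34},{"dx":0.0264,"dy":0.0505,"dz":0,"yaw":-0.34},{"dx":0.0264,"dy":0.0505,"dz":0,"yaw":-0.34},{"dx":0.0264,"dy":0.0505,"dz":0,"yaw":-0.34},{"dx":0.0264,"dy":0.0505,"dz":0,"yaw":-0.34}]' 1 40
```

```text
time_s: 1.35
ee_pos: [346.4, -188.4, 253.8]
ee_rot: [-180.0, 0.0, 0.4]
force: [-0.0, 0.6, -1.0]
gripper_width: 91.2
gripper_force: 0.0
```

```bash
python3 -m crank '[{"dx":0.0264,"dy":0.0505,"dz":0,"yaw":-0.34},{"dx":0.0264,"dy":0.0505,"dz":0,"yaw":-0.34},{"dx":0.0264,"dy":0.0505,"dz":0,"yaw":-0.34},{"dx":0.0264,"dy":0.0505,"dz":0,"yaw":-0.34},{"dx":0.0264,"dy":0.0505,"dz":0,"yaw":-0.34},{"dx":0.0264,"dy":0.0505,"dz":0,"yaw":-0.34},{"dx":0.0264,"dy":0.0505,"dz":0,"yaw":-0.34},{"dx":0.0264,"dy":0.0505,"dz":0,"yaw":-0.3},{"dx":0.0264,"dy":0.0505,"dz":0,"yaw":-0.3},{"dx":0,"dy":0,"dz":0,"yaw":0}]'
```

```text
time_s: 2.6
ee_pos: [536.9, 176.1, 252.8]
ee_rot: [180.0, 0.1, -14.3]
force: [0.6, -1.1, 0.3]
gripper_width: 90.9
gripper_force: 0.0
```

```bash
python3 -m crank '[{"dx":-0.001,"dy":-0.0025,"dz":-0.035,"yaw":-0.06},{"dx":0,"dy":0,"dz":-0.035,"yaw":0},{"dx":0,"dy":0,"dz":-0.025,"yaw":0},{"dx":0,"dy":0,"dz":0,"yaw":0}]'
python3 - <<'E'
from workcell import eyes
import cv2,numpy as np
t=eyes.grab_frame("top")[180:380,100:280,::-1];s=eyes.grab_frame("side")[60:240,130:330,::-1]
t=cv2.resize(t,(360,400),interpolation=2);s=cv2.resize(s,(440,400),interpolation=2)
cv2.imwrite("pics/c2.png",np.hstack([t,s]))
E
```

```text
time_s: 3.1
ee_pos: [533.8, 170.5, 176.4]
ee_rot: [179.8, 0.2, -14.8]
force: [-0.6, 0.3, 0.4]
gripper_width: 90.8
gripper_force: 0.0
```

View pics/c2.png

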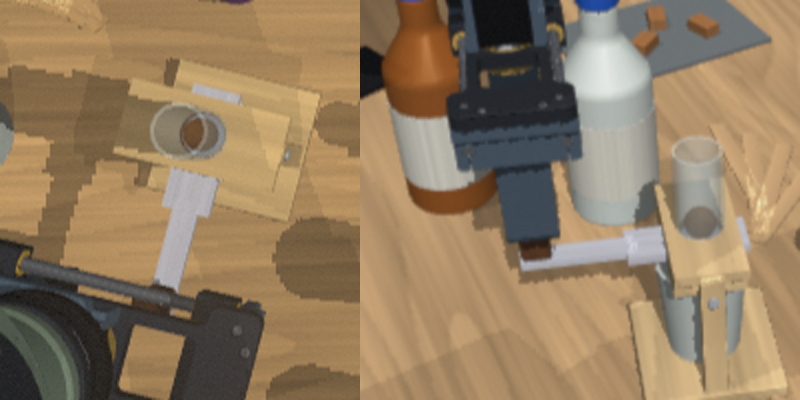

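The jaws straddle the target tab: it is visible just below the near finger at crop (537,250). I'll descend and grip.

```bash
python3 -m crank '[{"dx":0.001,"dy":0.002,"dz":-0.025,"yaw":0},{"dx":0,"dy":0,"dz":-0.024,"yaw":0},{"dx":0,"dy":0,"dz":0,"yaw":0}]'
python3 -m crank '[{"dx":0,"dy":0,"dz":0,"yaw":0},{"dx":0,"dy":0,"dz":0,"yaw":0},{"dx":0,"dy":0,"dz":0,"yaw":0},{"dx":0,"dy":0,"dz":0,"yaw":0},{"dx":0,"dy":0,"dz":0,"yaw":0},{"dx":0,"dy":0,"dz":0,"yaw":0}]' 0 35
```

```text
time_s: 3.58
ee_pos: [535.8, 173.0, 138.7]
ee_rot: [180.0, 0.1, -14.8]
force: [-0.1, 0.4, -0.1]
gripper_width: 91.2
gripper_force: 0.0
time_s: 4.32
ee_pos: [536.2, 173.3, 138.7]
ee_rot: [180.0, 0.0, -14.8]
force: [-0.5, 0.3, 0.3]
gripper_width: 34.4
gripper_force: 0.0
```

```bash
python3 -m crank '[{"dx":0,"dy":0,"dz":0,"yaw":0},{"dx":0,"dy":0,"dz":0,"yaw":0},{"dx":0,"dy":0,"dz":0,"yaw":0},{"dx":0,"dy":0,"dz":0,"yaw":0}]'
```

```text
time_s: 4.82
ee_pos: [536.3, 173.7, 138.7]
ee_rot: [-180.0, -0.0, -14.8]
force: [0.2, 2.3, -1.5]
gripper_width: 17.7
gripper_force: 35.0
```

```bash
python3 -m crank '[{"dx":-0.0133,"dy":0.0035,"dz":0,"yaw":0},{"dx":-0.0133,"dy":0.0035,"dz":0,"yaw":0},{"dx":-0.0133,"dy":0.0035,"dz":0,"yaw":0},{"dx":-0.0133,"dy":0.0035,"dz":0,"yaw":0},{"dx":0,"dy":0,"dz":0,"yaw":0}]'
```

```text
time_s: 5.45
ee_pos: [493.6, 184.9, 138.8]
ee_rot: [-180.0, -0.1, -14.7]
force: [5.1, 1.6, -5.2]
gripper_width: 17.5
gripper_force: 35.0
```

```bash
python3 -m crank '[{"dx":-0.0036,"dy":0.001,"dz":0,"yaw":0},{"dx":-0.0024,"dy":0.0006,"dz":0,"yaw":0},{"dx":0,"dy":0,"dz":0,"yaw":0}]'; python3 -m crank '[{"dx":-0.0018,"dy":0.0005,"dz":0,"yaw":0},{"dx":0,"dy":0,"dz":0,"yaw":0}]'
```

```text
time_s: 5.82
ee_pos: [489.4, 186.0, 138.7]
ee_rot: [-180.0, -0.1, -14.7]
force: [5.0, 1.0, -4.1]
gripper_width: 17.6
gripper_force: 35.0
time_s: 6.08
ee_pos: [488.1, 186.4, 138.7]
ee_rot: [-180.0, -0.1, -14.7]
force: [5.8, 1.3, -3.2]
gripper_width: 17.7
gripper_force: 35.0
```

```bash
python3 -m crank '[{"dx":-0.0018,"dy":0.0005,"dz":0,"yaw":0},{"dx":0,"dy":0,"dz":0,"yaw":0},{"dx":0,"dy":0,"dz":0,"yaw":0}]'
```

```text
time_s: 6.45
ee_pos: [487.8, 186.5, 138.7]
ee_rot: [-179.9, -0.3, -14.7]
force: [9.7, -0.2, -6.3]
gripper_width: 17.9
gripper_force: 35.0
```

The force has risen to about 10 N with almost no travel, so the slide is at its stop. I'll hold for over 1 s and look.

```bash
python3 -m crank '[{"dx":-0.001,"dy":0.0003,"dz":0,"yaw":0},{"dx":0,"dy":0,"dz":0,"yaw":0},{"dx":0,"dy":0,"dz":0,"yaw":0},{"dx":0,"dy":0,"dz":0,"yaw":0},{"dx":0,"dy":0,"dz":0,"yaw":0},{"dx":0,"dy":0,"dz":0,"yaw":0},{"dx":0,"dy":0,"dz":0,"yaw":0},{"dx":0,"dy":0,"dz":0,"yaw":0},{"dx":0,"dy":0,"dz":0,"yaw":0},{"dx":0,"dy":0,"dz":0,"yaw":0}]'
python3 - <<'E'
from workcell import eyes
import cv2,numpy as np
t=eyes.grab_frame("top")[180:380,100:280,::-1];s=eyes.grab_frame("side")[60:240,130:330,::-1]
t=cv2.resize(t,(360,400),interpolation=2);s=cv2.resize(s,(440,400),interpolation=2)
cv2.imwrite("pics/c3.png",np.hstack([t,s]))
E
```

```text
time_s: 7.7
ee_pos: [487.8, 186.5, 138.8]
ee_rot: [-179.9, -0.4, -14.7]
force: [10.7, -2.4, -7.8]
gripper_width: 17.7
gripper_force: 35.0
```

View pics/c3.png

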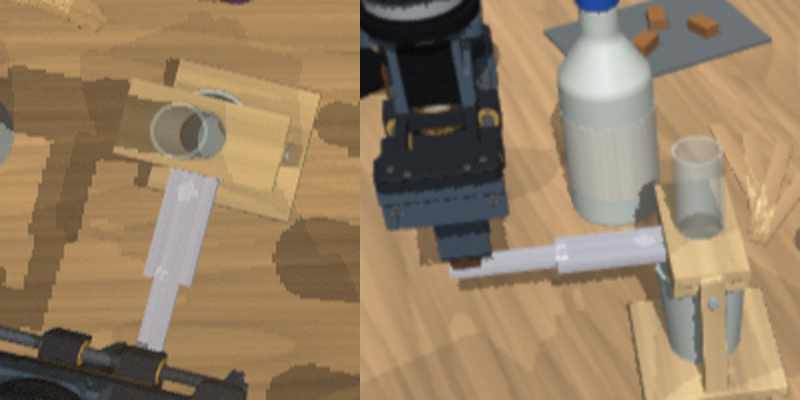

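The tube at crop (700,215) is empty, the slide is fully out and the cup is upright. I'll ease the slide back, then release.

```bash
python3 -m crank '[{"dx":0.01,"dy":-0.0026,"dz":0,"yaw":0},{"dx":0.01,"dy":-0.0026,"dz":0,"yaw":0},{"dx":0.01,"dy":-0.0026,"dz":0,"yaw":0},{"dx":0.01,"dy":-0.0026,"dz":0,"yaw":0},{"dx":0.01,"dy":-0.0026,"dz":0,"yaw":0},{"dx":0.008,"dy":-0.0022,"dz":0,"yaw":0},{"dx":0.003,"dy":-0.0008,"dz":0,"yaw":0},{"dx":0,"dy":0,"dz":0,"yaw":0},{"dx":0,"dy":0,"dz":0,"yaw":0}]'
python3 -m crank '[{"dx":0,"dy":0,"dz":0,"yaw":0},{"dx":0,"dy":0,"dz":0,"yaw":0},{"dx":0,"dy":0,"dz":0,"yaw":0},{"dx":0,"dy":0,"dz":0,"yaw":0},{"dx":0,"dy":0,"dz":0,"yaw":0},{"dx":0,"dy":0,"dz":0,"yaw":0}]' 0.8
```

```text
time_s: 8.93
ee_pos: [534.0, 174.3, 138.8]
ee_rot: [-180.0, -0.0, -14.8]
force: [3.7, 3.1, -4.8]
gripper_width: 17.9
gripper_force: 35.0
time_s: 9.68
ee_pos: [533.9, 174.1, 138.8]
ee_rot: [180.0, 0.0, -14.8]
force: [-1.0, 0.0, 0.5]
gripper_width: 72.6
gripper_force: 0.0
```

Released. Now I'll go up and away, then check.

```bash
python3 -m crank '[{"dx":0,"dy":0,"dz":0.03,"yaw":0},{"dx":0,"dy":0,"dz":0.04,"yaw":0},{"dx":0,"dy":0,"dz":0.05,"yaw":0},{"dx":-0.03,"dy":-0.03,"dz":0.03,"yaw":0},{"dx":-0.05,"dy":-0.05,"dz":0,"yaw":0},{"dx":-0.05,"dy":-0.05,"dz":0,"yaw":0},{"dx":-0.03,"dy":-0.06,"dz":0,"yaw":0},{"dx":0,"dy":-0.06,"dz":0,"yaw":0},{"dx":0,"dy":-0.05,"dz":0,"yaw":0},{"dx":0,"dy":0,"dz":0,"yaw":0}]'
python3 - <<'E'
from workcell import eyes
import cv2,numpy as np
t=eyes.grab_frame("top")[180:380,130:450,::-1];s=eyes.grab_frame("side")[100:400,140:420,::-1]
t=cv2.resize(t,(800,500),interpolation=2)[:, :];t=cv2.resize(t,(420,262),interpolation=3);t=cv2.copyMakeBorder(t,0,138,0,0,0);s=cv2.resize(s,(373,400),interpolation=2)
cv2.imwrite("pics/c4.png",np.hstack([t,s]))
E
```

```text
time_s: 10.92
ee_pos: [405.8, -67.8, 258.9]
ee_rot: [180.0, -0.0, -15.0]
force: [0.2, 0.0, 0.8]
gripper_width: 72.8
gripper_force: 0.0
```

View pics/c4.png

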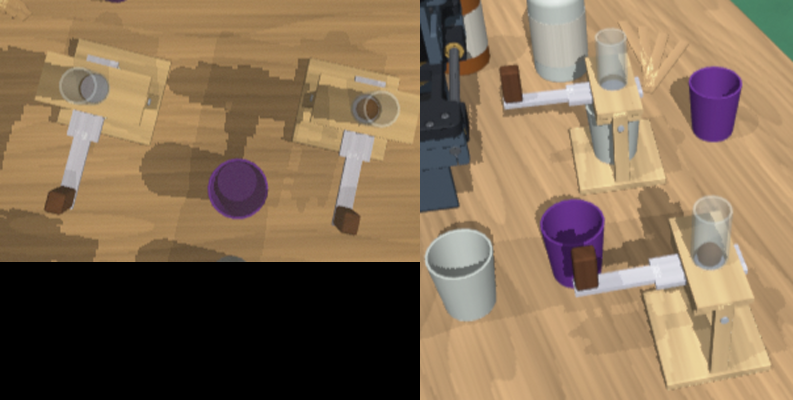

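The target slide is home (tab at top px ≈(176,332), as at the start), its tube is empty and its cup is upright. The other slide is shut with its ball still in place.

```bash
python3 -c "
from workcell import ticket
print(ticket.job_done())"
```

```text
the job is handed in; nothing more can be done
None
```

I pulled the slide of the dispenser with the cup to its stop, held it for over a second, eased it back and handed the job in: its tube is now empty, the slide is home, the cup is upright and the other slide is shut, though I did not see the ball inside the cup.

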